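# Close the wax canister with its inner lid and take the outer cap off it

## Robot

A 7-joint arm with a two-finger parallel gripper is mounted at the origin on a cart in front of the work surface, level with it; the furniture and walls round the work are solid. World frame = base frame: x ahead of the robot, y to its left, z up, the work surface at z = 0. Lengths are in m, angles in rad, forces in N, time in s.
With the tool pointing down it reaches from about 0.425 to 0.925 m from the base axis. Payload 6.8 kg.
Tool frame: the origin (TCP) lies midway between the tips of the shut fingers; the grasp point (between the pads) lies 19 mm behind it (grip_point_offset is the distance from the TCP to the grasp point, in m); y points along the fingers, x is the direction in which the jaws open and shut, and the axes are right-handed (so a half turn about y gives the same grasp; the last joint's range is limited). The gripper opens to 85 mm and grips with 20 to 120 N. Pads are 22 mm wide; open, the fingers measure 114 mm over their backs; the gripper's body (76 mm by 85 mm) begins 54 mm behind the grasp point. The pads swing forward as they close: fully open they stand 13 mm farther back than shut.
Start: joints at [1.102, 0.477, 0.022, 1.555, -0.011, 1.109, -0.083], TCP at [0.238, -0.632, 0.231] pointing down, gripper open.
Joint ranges: [-2.96, 2.96], [-0.34, 2.1], [-1.41, 1.46], [0.24, 2.44], [-1.37, 4.51], [0.17, 1.92], [-2.96, 2.96]. Speed limits (rad/s): [2.39, 2.39, 3.14, 3.14, 3.14, 3.14, 3.14].

## Interface

Orientations are given as a unit quaternion [w, x, y, z].
In Python, from station import get_obs, read_camera, hand_in, grip_point_offset gives the robot as it stands.
- The arm moves only by the tool play_rows, never from a script. Its argument "increments" is a list of rows, each a list of 2 entries, a list of its own where there are three numbers: the shift along the tool's x, y, z in m, then the turn, a rotation vector about the tool's x, y, z in degrees. In form: [[[tx, ty, tz], [ax, ay, az]], ...]. A call has 1 to 20 rows; each row shifts and turns the commanded pose from where the row before left it, along the tool's axes as they then stand; what a row does not reach is not made up. A row lasts 1/12 s, in which the tool goes at most 41.7 mm and 7.16 degrees, less where a joint would pass 70% of its speed; a pose out of reach is approached as far as the arm can. A call with a gripper value outside its range is refused whole. "gripper" is the finger opening in m, from 0 to 0.0854, set as the call begins (left out, the last holds). The fingers move at their own pace and stop on an object; "grip_force" is the grip in N (left out, the last holds). Time passes only in rows, so rows that do not move let the fingers close. It gives the time, the measured TCP pose, the force and the opening at its end, in the units of the state.
- get_obs(): the state, without advancing time (a new reading comes with each control period).
- read_camera(name): name is "scene" or "top"; returns a dict with "color" (384x512x3 uint8, red, green, blue), "range_z" (384x512 float32, m along the optical axis (not along the pixel's ray), 0 where there is no reading), "intrinsics" (3x3 intrinsics, pixels), "dist_coeffs" ([k1, k2, p1, p2, k3] as OpenCV has them; the pictures are not rectified), "R" (3x3) and "t" (3): a world point X has camera coordinates R X + t. Camera axes: x right, y down, z forward; pixel columns grow to the right and rows downward; lengths in m; the calibration is good to about 2 mm. A picture is of the moment at which its call begins.
- hand_in(): hands the job in, once; it reports no verdict.
The state is a dict: "t": time; "q": joint angles; "joint_vel": joint speeds; "joint_torque": joint torques, N m; "eef_pos": TCP position; "tool_rot": TCP orientation; "contact_force": force on the tool from outside, world axes, zero at the start; "torque": the same for the moment, N m; "gripper_width": opening from 0.0 (shut) to 1.0 (fully open).
Only numpy, scipy, OpenCV 4.12 (cv2) and the standard library are available. Lean on these libraries where they do the work, as an engineer would, in place of code of your own. Each camera call takes 0.05 s, during which the arm holds its last target. There are 200 camera calls.

## Task

Pick up the nested pair of lids from the coaster together by the black knob, and lower them on to the open canister, still in the grip, until the brass inner lid sits fully home in the mouth; then let go of the knob. Take the red outer cap by its sides and lift it alone, straight up and clear of the knob, leaving the inner lid seated and undisturbed. Finish while holding the cap level and still above the canister; do not let go of it, do not shove the canister, and leave the things round about alone.

Things in the scene. Friction and masses are not known exactly. Their poses are not given: they have to be found in the camera images.
- canister: Open wax canister: aluminium tube with two dark bands, 50 mm outside diameter, on a dark wooden foot 96 mm across, 14 mm high; loose, about 0.85 kg. Origin: centre of its underside; z up. Flat rim 75 mm above the origin; round mouth 40 mm diameter, 57 mm deep. Stands to the left or right of the coaster.
- inner_lid: Brass inner lid with black knob, round, about 0.18 kg. Origin: centre of the plug's underside; z up. Upward: plug 35 mm diameter, 0-18 mm (lowest 6 mm tapers to 27 mm); flange 50 mm diameter, 18-23 mm; collar 22 tapering to 18 mm, 23-27 mm; knob. Seated, its flange rests on the canister's rim: origin 57 mm above the canister's. It starts standing on its plug on the coaster.
- knob_top (a point): centre of the top of the inner lid's black knob, 57 mm above that lid's origin. The knob is an upright cylinder, 18 mm diameter, 30 mm tall, all of it standing above the outer cap's plate. The cap rests on the inner lid's flange, so lifting by the knob lifts both lids.
- outer_cap: Red round outer cap, about 0.09 kg: ribbed skirt 64 mm outside, 58 mm inside; 24 mm tall including a 4 mm top plate with a 24 mm hole for the knob. Origin: centre of the skirt's lower edge; z up. It lies loosely on the inner lid's flange, origin 3 mm above that lid's (60 mm above the canister's when seated). Lifted straight up 54 mm, its lower edge is level with the knob's top.
- coaster: Round pale wooden slice coaster, about 100 mm across and 12 mm thick, fixed to the table; the lids stand on its middle at the start. Origin: centre of its underside.
- wax_tin: Bystander: round white and red tin, 68 mm diameter, 43 mm high, loose, behind the work. Origin: centre of its underside.
- masking_tape: Bystander: roll of masking tape lying flat, 98 mm across, 25 mm high, loose, behind the work. Origin: centre of its underside.
- wood_block: Bystander: small sawn reddish-brown wood block 45x60x30 mm, loose, behind the work. Origin: centre of its underside.
- tape_measure: Bystander: yellow and black tape measure standing up, 31x79x63 mm, loose, at the left. Origin: centre of its underside.
Things that resemble listed ones, but are neither listed nor needed, are in the scene too. Of the things that look like the coaster, take the one that is farthest from the robot's base at the start.

How it is judged:
By the outcome, as a careful person would: the job done as asked, in the order asked, and still so for the second after the job is handed in, while the arm keeps its last pose, push and grip.
It also fails if it takes over 54 s, if anything falls off the work surface, if the arm or the gripper's body presses on something with over 40 N, if the wrist force passes 120 N, or if a joint passes its speed limit or range.

## Working session

There is one attempt and no reset: what is moved stays moved. The work goes in short steps, Python scripts to look and compute and a tool call to move; the robot and the scene stay as the last step left them, time stands still between calls to the robot, and variables do not carry over. Pictures are saved under pics/ and viewed, about 8 in all and at most 12, crops included, and the job is handed in when it is done.

Besides the shell and the picture viewer there is one more tool, called after "Emit:" in YAML: its name, and indented under it one key for each argument. play_rows: Moves the arm, as the interface text tells. Its arguments: {"type":"object","properties":{"increments":{"type":"array","items":{"type":"array"}},"gripper":{"type":"number"},"grip_force":{"type":"number"}},"required":["increments"]}

```bash
mkdir -p pics; ls; cat > look.py <<'E'
import cv2, numpy as np
from station import *
def snap(tag):
    out={}
    for n in ("scene","top"):
        c=read_camera(n); np.savez(f"{tag}_{n}.npz",**c); out[n]=c
    return out
E
python3 - <<'E'
from look import *
o=snap("a")
im=np.hstack([o["scene"]["color"],o["top"]["color"]])[:,:,::-1]
for n in o:
    cv2.imwrite(f"pics/a_{n}.png",cv2.resize(o[n]["color"][:,:,::-1],(768,576)))
    c=o[n];print(n,(-c["R"].T@c["t"]).round(3),c["R"].round(2).tolist(),c["intrinsics"].round(1).tolist(),c["dist_coeffs"])
print(get_obs(),grip_point_offset)
E
```

```text
pics
scene [0.091 0.81  0.703] [[-0.87, -0.49, 0.0], [-0.28, 0.5, -0.82], [0.4, -0.71, -0.58]] [[413.3, 0.0, 250.3], [0.0, 413.3, 192.8], [0.0, 0.0, 1.0]] [0.04160476 0.         0.         0.         0.        ]
top [0.361 0.049 0.993] [[-0.02, -1.0, -0.01], [-0.99, 0.02, -0.15], [0.15, 0.01, -0.99]] [[390.9, 0.0, 248.5], [0.0, 390.9, 190.9], [0.0, 0.0, 1.0]] [0.02482548 0.         0.         0.         0.        ]
{'t': 0.1, 'q': array([ 1.10188608,  0.47769815,  0.02233951,  1.55638463, -0.0115197 ,
        1.10930125, -0.08308746]), 'joint_vel': array([-1.08660899e-03, -1.43010650e-03,  6.08991169e-04, -2.62652713e-03,
       -3.69263973e-04, -1.01143666e-03, -5.00210801e-05]), 'joint_torque': array([ 3.69136833e-03, -5.97762501e+01,  1.61287844e+00, -2.81958640e+01,
        1.27497417e-02,  4.99593691e-03, -2.53419796e-05]), 'eef_pos': array([ 0.23809716, -0.63102254,  0.23042228]), 'tool_rot': array([ 0.58190898, -0.58130039,  0.40266702, -0.40166038]), 'contact_force': array([-0.48958764, -0.31382611,  0.24954655]), 'torque': array([0.05398912, 0.02720342, 0.01229162]), 'gripper_width': 1.0001050614390714} 0.0187
```

View pics/a_scene.png

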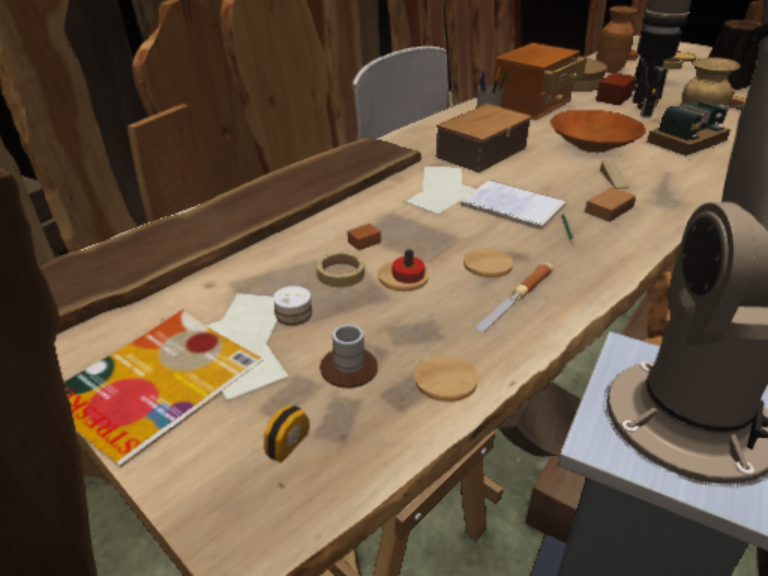

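View pics/a_top.png

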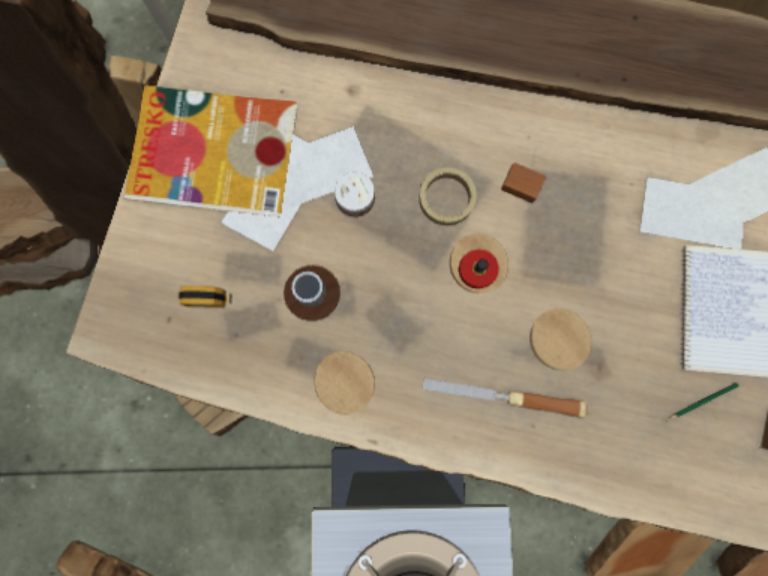

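The scene view shows the lid pair at about (408,268) on its coaster, and the canister at (348,350). In the top view they are at (480,267) and (312,290). Next I'll measure both.

```bash
cat >> look.py <<'E'
def rays(c,px):
    u=cv2.undistortPoints(np.float64(px).reshape(-1,1,2),c["intrinsics"],c["dist_coeffs"])[:,0]
    d=np.c_[u,np.ones(len(u))]@c["R"]; return -c["R"].T@c["t"],d     # world dir per unit depth
def onplane(c,px,z):
    o,d=rays(c,px); return o+d*((z-o[2])/d[:,2])[:,None]
def cloud(c):
    h,w=c["range_z"].shape; v,u=np.mgrid[:h,:w]; o,d=rays(c,np.c_[u.ravel(),v.ravel()])
    return (o+d*c["range_z"].reshape(-1,1)).reshape(h,w,3)
def circ(xy):
    A=np.c_[2*xy,np.ones(len(xy))]; s=np.linalg.lstsq(A,(xy**2).sum(1),rcond=None)[0]
    return s[:2],np.sqrt(s[2]+s[:2]@s[:2])
E
python3 - <<'E'
from look import *
for n in ("scene","top"):
    c=dict(np.load(f"a_{n}.npz")); P=cloud(c); hsv=cv2.cvtColor(c["color"],cv2.COLOR_RGB2HSV).astype(int)
    H,S,V=hsv[...,0],hsv[...,1],hsv[...,2]; X,Y,Z=P[...,0],P[...,1],P[...,2]
    print("==",n)
    v,u=np.mgrid[:384,:512]
    ctr={"scene":((272,179),(232,234)),"top":((320,178),(208,193))}[n]
    near=lambda p,r:(np.hypot(u-p[0],v-p[1])<r)
    red=near(ctr[0],22)&((H<8)|(H>172))&(S>170)&(V>60)
    knob=near(ctr[0],22)&(V<60)
    for nm,m in (("red",red),("knob",knob)):
        print(nm,m.sum(),"px",u[m].min(),u[m].max(),v[m].min(),v[m].max(),"zpc",np.percentile(Z[m],[2,25,50,75,98]).round(4))
    m=red&(Z>.034)&(Z<.045); print("plate ctr",P[m].mean(0).round(4),X[m].min(),X[m].max(),Y[m].min(),Y[m].max())
    m=knob&(Z>.060); print("knobtop",m.sum(),P[m].mean(0).round(4), "knob px onplane",onplane(c,np.c_[u[m],v[m]],.069).mean(0).round(4))
    cn=near(ctr[1],45)
    m=cn&(Z>.071)&(Z<.082); print("rim",m.sum(),P[m].mean(0).round(4)); r=onplane(c,np.c_[u[m],v[m]],.075)
    print(" rim fit",circ(r[:,:2]), r.min(0),r.max(0))
    f=cn&(V<110)&(S>70)&(Z<.03)&(Z>.006); cs=max(cv2.findContours((f).astype(np.uint8),0,1)[0],key=cv2.contourArea)
    h=cv2.convexHull(cs)[:,0]; print("foot",circ(onplane(c,h,.014)[:,:2]))
    m=near(ctr[0],40)&(Z>.008)&(Z<.016); print("coaster",circ(onplane(c,cv2.convexHull(np.c_[u[m],v[m]].astype(np.int32))[:,0],.012)[:,:2]))
    t=near(ctr[0],70)&(Z<.006)&(Z>-.01); print("table z",np.median(Z[t]))
    a=slice(ctr[0][1]-50,ctr[0][1]+50),slice(ctr[0][0]-60,ctr[0][0]+60); b=slice(ctr[1][1]-50,ctr[1][1]+50),slice(ctr[1][0]-60,ctr[1][0]+60)
    q=np.hstack([c["color"][a],c["color"][b]])[:,:,::-1]
    cv2.imwrite(f"crop_{n}.png",cv2.resize(q,None,fx=3,fy=3,interpolation=0))
cv2.imwrite("pics/b.png",np.vstack([cv2.imread("crop_scene.png"),cv2.imread("crop_top.png")]))
E
```

```text
== scene
red 247 px 262 282 172 187 zpc [0.0187 0.0305 0.0383 0.04   0.0425]
knob 50 px 270 274 167 177 zpc [0.0415 0.049  0.0577 0.0649 0.0706]
plate ctr [ 0.5299 -0.1124  0.0392] 0.5021357747869056 0.5621143864906548 -0.14856766511048836 -0.0867942865907001
knobtop 21 [ 0.5324 -0.1166  0.0663] knob px onplane [ 0.5306 -0.1127  0.069 ]
rim 121 [0.5008 0.1609 0.0748]
 rim fit (array([0.50153057, 0.16082363]), np.float64(0.022867947020614614)) [0.47613561 0.13454645 0.075     ] [0.52739163 0.18794254 0.075     ]
foot (array([0.49798467, 0.16647476]), np.float64(0.04726276416054302))
coaster (array([ 0.56871058, -0.17478236]), np.float64(0.12122420209144114))
table z 0.0008229119960351805
== top
red 432 px 306 331 167 191 zpc [0.0274 0.0381 0.0392 0.0405 0.0439]
knob 53 px 316 324 174 181 zpc [0.0387 0.0576 0.0683 0.0699 0.072 ]
plate ctr [ 0.534  -0.1204  0.0394] 0.5050795619126339 0.5635027428310603 -0.15130108531942482 -0.09089225079606905
knobtop 38 [ 0.5336 -0.1205  0.0688] knob px onplane [ 0.5335 -0.1205  0.069 ]
rim 124 [0.504  0.159  0.0753]
 rim fit (array([0.50414951, 0.15880938]), np.float64(0.0223066211857231)) [0.48122678 0.13603355 0.075     ] [0.52728356 0.18364696 0.075     ]
foot (array([0.5025837 , 0.15822958]), np.float64(0.0467157863915128))
coaster (array([ 0.56558127, -0.11541037]), np.float64(0.06361590148724333))
table z 0.000576492918720084
```

View pics/b.png

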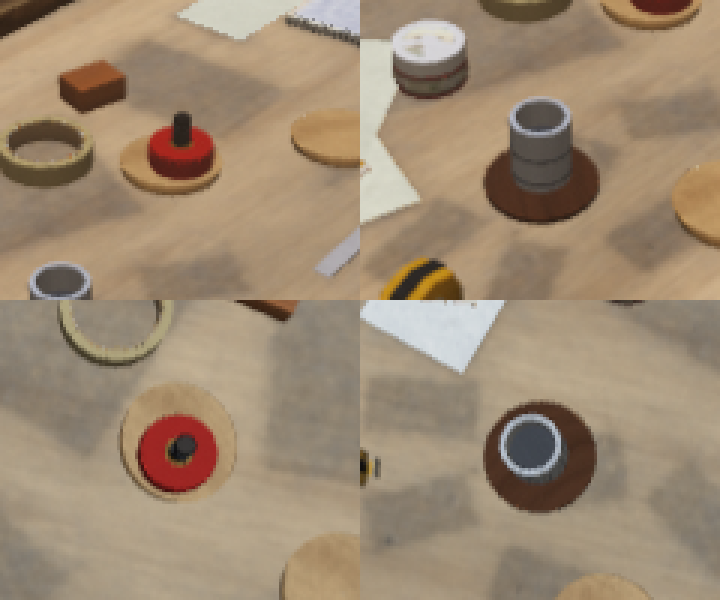

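The crop confirms the knob and rim positions. The two cameras agree on the positions to about 2–3 mm and share a common offset. Next I'll work out the tool axes and the first move.

```bash
cat >> look.py <<'E'
from scipy.spatial.transform import Rotation as Ro
def pose():
    s=get_obs(); q=s["tool_rot"]; return s["eef_pos"],Ro.from_quat([q[1],q[2],q[3],q[0]]),s
def to(target,jawyaw=None):
    """print the remaining shift in tool axes, and turn needed for tool y down and jaw (tool x) at yaw in world"""
    p,R,s=pose(); print("tcp",p.round(4),"jaw",R.as_matrix()[:,0].round(3),"appr",R.as_matrix()[:,1].round(4),"w",round(s["gripper_width"]*.0854,4),"F",s["contact_force"].round(1),"t",s["t"])
    print("shift tool now-axes mm",(R.inv().apply(np.array(target)-p)*1e3).round(1))
    if jawyaw is not None:
        x=np.array([np.cos(jawyaw),np.sin(jawyaw),0]); y=np.array([0,0,-1.]); G=Ro.from_matrix(np.c_[x,y,np.cross(x,y)])
        print("turn deg",(R.inv()*G).as_rotvec(degrees=True).round(2),"shift in goal axes",(G.inv().apply(np.array(target)-p)*1e3).round(1))
E
python3 - <<'E'
from look import *
p,R,s=pose(); print(R.as_matrix().round(3))
for y in (np.arctan2(-.119,.533)+d for d in (0,np.pi,np.pi/2,-np.pi/2)): print(y); to([.533,-.119,.13],y)
E
```

```text
[[ 0.353 -0.001  0.936]
 [-0.936  0.002  0.353]
 [-0.002 -1.    -0.   ]]
-0.21966199420689625
tcp [ 0.2381 -0.631   0.2304] jaw [ 0.353 -0.936 -0.002] appr [-7.0e-04  1.5e-03 -1.0e+00] w 0.0854 F [-0.5 -0.3  0.2] t 0.1
shift tool now-axes mm [-374.8  101.   456.7]
turn deg [-4.000e-02 -5.674e+01 -9.000e-02] shift in goal axes [176.2 100.4 564. ]
2.921930659382897
tcp [ 0.2381 -0.631   0.2304] jaw [ 0.353 -0.936 -0.002] appr [-7.0e-04  1.5e-03 -1.0e+00] w 0.0854 F [-0.5 -0.3  0.2] t 0.1
shift tool now-axes mm [-374.8  101.   456.7]
turn deg [ 1.1000e-01  1.2326e+02 -5.0000e-02] shift in goal axes [-176.2  100.4 -564. ]
1.3511343325880003
tcp [ 0.2381 -0.631   0.2304] jaw [ 0.353 -0.936 -0.002] appr [-7.0e-04  1.5e-03 -1.0e+00] w 0.0854 F [-0.5 -0.3  0.2] t 0.1
shift tool now-axes mm [-374.8  101.   456.7]
turn deg [-1.2000e-01 -1.4674e+02 -4.0000e-02] shift in goal axes [ 564.   100.4 -176.2]
-1.7904583210017928
tcp [ 0.2381 -0.631   0.2304] jaw [ 0.353 -0.936 -0.002] appr [-7.0e-04  1.5e-03 -1.0e+00] w 0.0854 F [-0.5 -0.3  0.2] t 0.1
shift tool now-axes mm [-374.8  101.   456.7]
turn deg [ 3.000e-02  3.326e+01 -9.000e-02] shift in goal axes [-564.   100.4  176.2]
```

Emit:
play_rows:
  increments:
    - [[0, 0, 0], [0, -6.93, 0]]
    - [[0, 0, 0], [0, -6.93, 0]]
    - [[0, 0, 0], [0, -6.93, 0]]
    - [[0, 0, 0], [0, -6.93, 0]]
    - [[0, 0, 0], [0, -6.93, 0]]
    - [[0, 0, 0], [0, -6.93, 0]]
    - [[0, 0, 0], [0, -6.93, 0]]
    - [[0, 0, 0], [0, -6.93, 0]]
    - [[0, 0, 0], [0, -6.93, 0]]
    - [[0, 0, 0], [0, -6.93, 0]]
  gripper: 0.05
  grip_force: 40

```text
t: 0.93
eef_pos: [0.2381, -0.6312, 0.2307]
tool_rot: [0.707, -0.707, -0.002, 0.002]
contact_force: [-0.1, -0.5, -0.2]
gripper_width: 0.588
```

Emit:
play_rows:
  increments:
    - [[0.0147, 0.0045, 0.0255], [0, 0, 0]]
    - [[0.0147, 0.0045, 0.0255], [0, 0, 0]]
    - [[0.0147, 0.0045, 0.0255], [0, 0, 0]]
    - [[0.0147, 0.0045, 0.0255], [0, 0, 0]]
    - [[0.0147, 0.0045, 0.0255], [0, 0, 0]]
    - [[0.0147, 0.0045, 0.0255], [0, 0, 0]]
    - [[0.0147, 0.0045, 0.0255], [0, 0, 0]]
    - [[0.0147, 0.0045, 0.0255], [0, 0, 0]]
    - [[0.0147, 0.0045, 0.0255], [0, 0, 0]]
    - [[0.0147, 0.0045, 0.0255], [0, 0, 0]]
    - [[0.0147, 0.0045, 0.0255], [0, 0, 0]]
    - [[0.0147, 0.0045, 0.0255], [0, 0, 0]]
    - [[0.0147, 0.0045, 0.0255], [0, 0, 0]]
    - [[0.0147, 0.0045, 0.0255], [0, 0, 0]]
    - [[0.0147, 0.0045, 0.0255], [0, 0, 0]]
    - [[0.0147, 0.0045, 0.0255], [0, 0, 0]]
    - [[0.0147, 0.0045, 0.0255], [0, 0, 0]]
    - [[0.0147, 0.0045, 0.0255], [0, 0, 0]]
    - [[0.0147, 0.0045, 0.0255], [0, 0, 0]]
    - [[0.0147, 0.0045, 0.0255], [0, 0, 0]]

```text
t: 2.6
eef_pos: [0.5328, -0.1205, 0.1408]
tool_rot: [-0.707, 0.707, -0.0, 0.0]
contact_force: [1.1, -1.0, 0.7]
gripper_width: 0.584
```

```bash
python3 - <<'E'
from look import *
o=snap("c")
to([.533,-.119,.042],0.)
cv2.imwrite("pics/c.png",np.vstack([cv2.resize(o["scene"]["color"][110:250,190:390,::-1],None,fx=3,fy=2.1),cv2.resize(o["top"]["color"][110:250,190:390,::-1],None,fx=3,fy=2.1)]))
E
```

```text
tcp [ 0.5345 -0.1157  0.1408] jaw [1.    0.007 0.001] appr [ 8.0e-04  3.3e-03 -1.0e+00] w 0.0501 F [-1.   0.9 -0.3] t 2.7
shift tool now-axes mm [-1.6 98.8 -3.6]
turn deg [-0.19  0.42  0.05] shift in goal axes [-1.5 98.8 -3.3]
```

View pics/c.png

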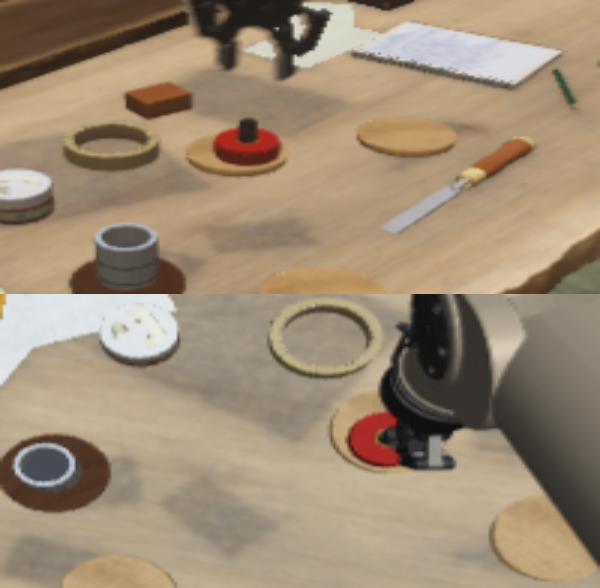

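The gripper is above the lids with the jaws along world x. The knob is visible at (248,128) in the upper crop. I'll go down part way and let it settle.

Emit:
play_rows:
  increments:
    - [[0, 0.01, 0.0005], [0, 0, 0]]
    - [[0, 0.01, 0.0005], [0, 0, 0]]
    - [[0, 0.01, 0], [0, 0, 0]]
    - [[0, 0.01, 0], [0, 0, 0]]
    - [[0, 0.01, 0], [0, 0, 0]]
    - [[0, 0, 0], [0, 0, 0]]
    - [[0, 0, 0], [0, 0, 0]]
    - [[0, 0, 0], [0, 0, 0]]

```text
t: 3.37
eef_pos: [0.5327, -0.1209, 0.0914]
tool_rot: [0.707, -0.707, 0.0, -0.0]
contact_force: [0.8, 0.1, -0.7]
gripper_width: 0.583
```

```bash
python3 - <<'E'
from look import *
to([.533,-.119,.042],0.)
E
```

```text
tcp [ 0.5327 -0.1209  0.0914] jaw [ 1.    -0.001  0.   ] appr [ 2.e-04  0.e+00 -1.e+00] w 0.0498 F [ 0.8  0.1 -0.7] t 3.3667
shift tool now-axes mm [ 0.3 49.4  1.9]
turn deg [-0.   -0.05  0.01] shift in goal axes [ 0.3 49.4  1.9]
```

Emit:
play_rows:
  increments:
    - [[0.0002, 0.007, 0.001], [0, 0, 0]]
    - [[0, 0.007, 0.0005], [0, 0, 0]]
    - [[0, 0.007, 0], [0, 0, 0]]
    - [[0, 0.007, 0], [0, 0, 0]]
    - [[0, 0.007, 0], [0, 0, 0]]
    - [[0, 0.005, 0], [0, 0, 0]]
    - [[0, 0.005, 0], [0, 0, 0]]
    - [[0, 0.003, 0], [0, 0, 0]]
    - [[0, 0, 0], [0, 0, 0]]
    - [[0, 0, 0], [0, 0, 0]]
    - [[0, 0, 0], [0, 0, 0]]

```text
t: 4.28
eef_pos: [0.533, -0.1192, 0.0436]
tool_rot: [-0.707, 0.707, 0.0, 0.0]
contact_force: [1.1, 1.1, 0.4]
gripper_width: 0.585
```

Emit:
play_rows:
  increments:
    - [[0, 0, 0], [0, 0, 0]]
    - [[0, 0, 0], [0, 0, 0]]
    - [[0, 0, 0], [0, 0, 0]]
    - [[0, 0, 0], [0, 0, 0]]
    - [[0, 0, 0], [0, 0, 0]]
    - [[0, 0, 0], [0, 0, 0]]
    - [[0, 0, 0], [0, 0, 0]]
    - [[0, 0, 0], [0, 0, 0]]
  gripper: 0
  grip_force: 60

```text
t: 4.95
eef_pos: [0.5332, -0.1192, 0.0437]
tool_rot: [-0.707, 0.707, 0.0, 0.0]
contact_force: [0.2, -0.3, 4.2]
gripper_width: 0.191
```

```bash
python3 - <<'E'
from look import *
to([.533,-.119,.042],0.)
E
```

```text
tcp [ 0.5332 -0.1192  0.0437] jaw [ 1.    -0.001  0.001] appr [ 8.e-04 -1.e-04 -1.e+00] w 0.0163 F [ 0.2 -0.3  4.2] t 4.95
shift tool now-axes mm [-0.2  1.7  0.2]
turn deg [ 0.01 -0.03  0.05] shift in goal axes [-0.2  1.7  0.2]
```

Emit:
play_rows:
  increments:
    - [[0, -0.003, 0], [0, 0, 0]]
    - [[0, -0.007, 0], [0, 0, 0]]
    - [[0, -0.012, 0], [0, 0, 0]]
    - [[0, -0.015, 0], [0, 0, 0]]
    - [[0, -0.015, 0], [0, 0, 0]]
    - [[0, -0.015, 0], [0, 0, 0]]
    - [[0, -0.015, 0], [0, 0, 0]]
    - [[0, -0.01, 0], [0, 0, 0]]
    - [[0, -0.006, 0], [0, 0, 0]]
    - [[0, -0.002, 0], [0, 0, 0]]
    - [[0, 0, 0], [0, 0, 0]]
    - [[0, 0, 0], [0, 0, 0]]

```text
t: 5.95
eef_pos: [0.5322, -0.1192, 0.1427]
tool_rot: [0.707, -0.707, 0.001, 0.0]
contact_force: [-0.1, -0.4, -3.9]
gripper_width: 0.189
```

Emit:
play_rows:
  increments:
    - [[0, 0, 0.004], [0, 0, 0]]
    - [[-0.001, 0, 0.01], [0, 0, 0]]
    - [[-0.002, 0, 0.018], [0, 0, 0]]
    - [[-0.002, 0, 0.022], [0, 0, 0]]
    - [[-0.0025, 0, 0.022], [0, 0, 0]]
    - [[-0.0025, 0, 0.022], [0, 0, 0]]
    - [[-0.0025, 0, 0.022], [0, 0, 0]]
    - [[-0.0025, 0, 0.022], [0, 0, 0]]
    - [[-0.0025, 0, 0.022], [0, 0, 0]]
    - [[-0.0025, 0, 0.022], [0, 0, 0]]
    - [[-0.0025, 0, 0.022], [0, 0, 0]]
    - [[-0.0025, 0, 0.022], [0, 0, 0]]
    - [[-0.002, 0, 0.022], [0, 0, 0]]
    - [[-0.001, 0, 0.016], [0, 0, 0]]
    - [[-0.001, 0, 0.008], [0, 0, 0]]
    - [[0, 0, 0.003], [0, 0, 0]]
    - [[0, 0, 0], [0, 0, 0]]
    - [[0, 0, 0], [0, 0, 0]]
    - [[0, 0, 0], [0, 0, 0]]
    - [[0, 0, 0], [0, 0, 0]]

```text
t: 7.62
eef_pos: [0.5041, 0.1585, 0.1432]
tool_rot: [-0.707, 0.707, -0.001, 0.001]
contact_force: [0.0, -0.7, -2.4]
gripper_width: 0.185
```

```bash
python3 - <<'E'
from look import *
o=snap("d")
to([.5035,.160,.0],0.)
cv2.imwrite("pics/d.png",np.vstack([cv2.resize(o["scene"]["color"][150:290,150:350,::-1],None,fx=3,fy=2.1),cv2.resize(o["top"]["color"][110:250,110:310,::-1],None,fx=3,fy=2.1)]))
E
```

```text
tcp [0.5041 0.1589 0.1433] jaw [ 1.    -0.002 -0.   ] appr [-0.e+00 -4.e-04 -1.e+00] w 0.0161 F [ 0.1  1.3 -2.8] t 7.7167
shift tool now-axes mm [ -0.6 143.3   1.2]
turn deg [ 0.02 -0.12 -0.  ] shift in goal axes [ -0.6 143.3   1.1]
```

View pics/d.png

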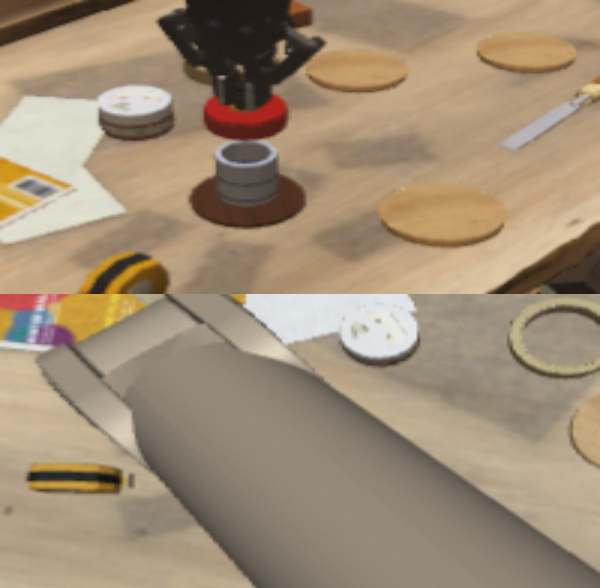

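The lids hang upright above the canister: the cap is at (245,115) and the mouth at (247,155) in the upper crop. The arm blocks the top view, so I'll measure their relative offset in the scene view.

```bash
cat >> look.py <<'E'
from scipy.optimize import least_squares
def fitR(xy,r):
    return least_squares(lambda c:np.hypot(*(xy-c).T)-r,xy.mean(0),loss="soft_l1",f_scale=.001)
def redmask(c,box):
    hsv=cv2.cvtColor(c["color"],cv2.COLOR_RGB2HSV).astype(int); m=((hsv[...,0]<8)|(hsv[...,0]>172))&(hsv[...,1]>150)&(hsv[...,2]>50)
    k=np.zeros_like(m); k[box[1]:box[3],box[0]:box[2]]=1; m&=k
    n,l,st,_=cv2.connectedComponentsWithStats(m.astype(np.uint8)); return l==1+st[1:,4].argmax()
def lower_edge(c,m,z,r=.032):
    # lower silhouette: bottom-most red pixel per column, half pixel down
    cols=np.where(m.any(0))[0][2:-2]; b=np.array([np.where(m[:,k])[0].max()+.5 for k in cols])
    xy=onplane(c,np.c_[cols,b],z)[:,:2]; f=fitR(xy,r); return f.x, np.sqrt((f.fun**2).mean()),(cols.min()-2.5,cols.max()+2.5)
E
python3 - <<'E'
from look import *
v,u=np.mgrid[:384,:512]
c=dict(np.load("d_scene.npz")); m=redmask(c,(200,170,270,230)); print(m.sum())
for z in (.1126,.1146,.1166): print("cap low edge",lower_edge(c,m,z))
P=cloud(c); 
mm=m&(P[...,2]>.130); print("plate z",np.median(P[mm][:,2]))
# control: same method on lids at start (scene)
a=dict(np.load("a_scene.npz")); ma=redmask(a,(250,160,290,195)); print("start cap",lower_edge(a,ma,.015))
# canister rim outer silhouette front
for k in ("a","d"):
    c=dict(np.load(f"{k}_scene.npz")); P=cloud(c); Z=P[...,2]
    m=(np.hypot(u-232,v-222)<24)&(Z>.070)&(Z<.082); h=cv2.convexHull(np.c_[u[m],v[m]].astype(np.int32))[:,0]
    xy=onplane(c,h,.075)[:,:2]; print("rim hull",circ(xy),fitR(xy,.0245).x)
    # tube side columns near mid-height, z .03-.07, gray
    m=(np.hypot(u-232,v-230)<30)&(Z>.03)&(Z<.068)
    rows=[r for r in range(384) if m[r].sum()>30]; print("tube cols",np.mean([[u[r][m[r]].min(),u[r][m[r]].max()] for r in rows],0), rows[0],rows[-1])
E
```

```text
404
cap low edge (array([0.50684312, 0.15102596]), np.float64(0.0009769235893232332), (np.float64(217.5), np.float64(245.5)))
cap low edge (array([0.50550137, 0.15315657]), np.float64(0.0009731120348291747), (np.float64(217.5), np.float64(245.5)))
cap low edge (array([0.5041594 , 0.15528738]), np.float64(0.0009696493348487719), (np.float64(217.5), np.float64(245.5)))
plate z 0.13893747502755277
start cap (array([ 0.5363272 , -0.12321457]), np.float64(0.0014896465811448053), (np.float64(260.5), np.float64(282.5)))
rim hull (array([0.50137862, 0.16134173]), np.float64(0.026128670399348512)) [0.50128272 0.16126433]
  return _methods._mean(a, axis=axis, dtype=dtype,
  ret = ret.dtype.type(ret / rcount)
Traceback (most recent call last):
IndexError: list index out of range
```

Emit:
play_rows:
  increments:
    - [[-0.0003, 0.006, 0.0004], [0, 0, 0]]
    - [[-0.0002, 0.007, 0.0003], [0, 0, 0]]
    - [[0, 0.007, 0], [0, 0, 0]]
    - [[0, 0.006, 0], [0, 0, 0]]
    - [[0, 0.005, 0], [0, 0, 0]]
    - [[0, 0.004, 0], [0, 0, 0]]
    - [[0, 0.003, 0], [0, 0, 0]]
    - [[0, 0.002, 0], [0, 0, 0]]
    - [[0, 0.002, 0], [0, 0, 0]]
    - [[0, 0, 0], [0, 0, 0]]
    - [[0, 0, 0], [0, 0, 0]]

```text
t: 8.63
eef_pos: [0.5035, 0.1606, 0.1014]
tool_rot: [0.707, -0.707, 0.0, -0.0]
contact_force: [0.7, -0.1, -2.6]
gripper_width: 0.19
```

Emit:
play_rows:
  increments:
    - [[0, 0.002, 0], [0, 0, 0]]
    - [[0, 0.002, 0], [0, 0, 0]]
    - [[0, 0.002, 0], [0, 0, 0]]
    - [[0, 0, 0], [0, 0, 0]]
    - [[0, 0, 0], [0, 0, 0]]

```text
t: 9.05
eef_pos: [0.5033, 0.1604, 0.0951]
tool_rot: [-0.707, 0.707, -0.0, 0.0]
contact_force: [0.8, 0.6, -3.6]
gripper_width: 0.188
```

```bash
python3 - <<'E'
from look import *
c=read_camera("scene"); np.savez("e_scene.npz",**c)
to([.5035,.160,.0887],0.); print(get_obs()["torque"])
cv2.imwrite("pics/e.png",cv2.resize(c["color"][150:270,170:300,::-1],None,fx=5,fy=5,interpolation=cv2.INTER_CUBIC))
E
```

```text
tcp [0.5034 0.1605 0.0952] jaw [ 1. -0. -0.] appr [-1.e-04 -1.e-04 -1.e+00] w 0.016 F [ 0.4 -0.2 -2.1] t 9.1
shift tool now-axes mm [ 0.1  6.5 -0.5]
turn deg [ 0.   -0.03 -0.01] shift in goal axes [ 0.1  6.5 -0.5]
[ 0.02603716  0.01845614 -0.00219031]
```

View pics/e.png

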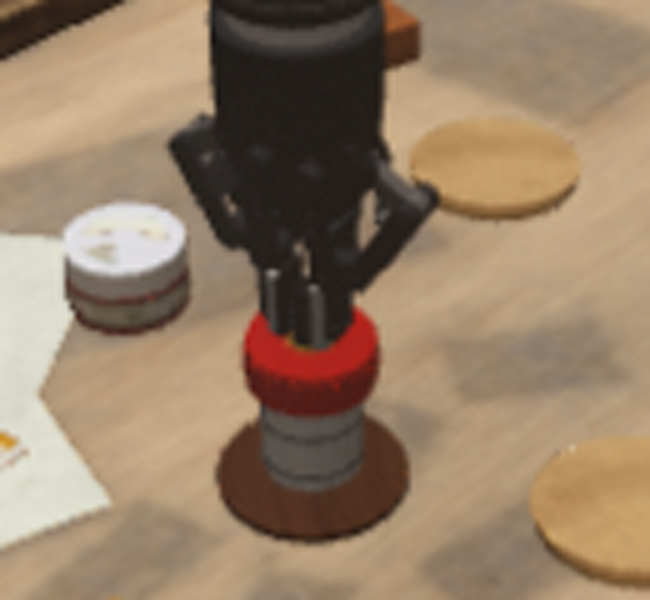

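The cap, at (312,360), is centred over the tube at (312,450), and the plug is about 12 mm into the mouth with no contact force. I'll carry on down slowly.

Emit:
play_rows:
  increments:
    - [[0, 0.002, 0], [0, 0, 0]]
    - [[0, 0.002, 0], [0, 0, 0]]
    - [[0, 0.001, 0], [0, 0, 0]]
    - [[0, 0.0005, 0], [0, 0, 0]]
    - [[0, 0, 0], [0, 0, 0]]
    - [[0, 0, 0], [0, 0, 0]]

```text
t: 9.6
eef_pos: [0.5034, 0.1605, 0.0898]
tool_rot: [-0.707, 0.707, -0.0, 0.0]
contact_force: [0.5, 0.6, -2.9]
gripper_width: 0.187
```

Emit:
play_rows:
  increments:
    - [[0, 0.0005, 0], [0, 0, 0]]
    - [[0, 0.0003, 0], [0, 0, 0]]
    - [[0, 0, 0], [0, 0, 0]]
    - [[0, 0, 0], [0, 0, 0]]

```text
t: 9.93
eef_pos: [0.5034, 0.1605, 0.089]
tool_rot: [0.707, -0.707, 0.0, -0.0]
contact_force: [0.4, 0.3, -2.1]
gripper_width: 0.184
```

Emit:
play_rows:
  increments:
    - [[0, 0.0005, 0], [0, 0, 0]]
    - [[0, 0, 0], [0, 0, 0]]
    - [[0, 0, 0], [0, 0, 0]]
    - [[0, 0, 0], [0, 0, 0]]

```text
t: 10.27
eef_pos: [0.5035, 0.1606, 0.0888]
tool_rot: [-0.707, 0.707, -0.0, 0.0]
contact_force: [-1.3, 0.6, 4.4]
gripper_width: 0.189
```

Emit:
play_rows:
  increments:
    - [[0, 0.0004, 0], [0, 0, 0]]
    - [[0, 0, 0], [0, 0, 0]]
    - [[0, 0, 0], [0, 0, 0]]
    - [[0, 0, 0], [0, 0, 0]]

```text
t: 10.6
eef_pos: [0.5036, 0.1606, 0.0887]
tool_rot: [-0.707, 0.707, -0.0, 0.0]
contact_force: [-2.4, -0.5, 6.9]
gripper_width: 0.19
```

Contact came at TCP z 0.0888, as predicted for a fully seated lid, so I'll release and rise.

Emit:
play_rows:
  increments:
    - [[0, 0, 0], [0, 0, 0]]
    - [[0, 0, 0], [0, 0, 0]]
    - [[0, 0, 0], [0, 0, 0]]
    - [[0, 0, 0], [0, 0, 0]]
  gripper: 0.05

```text
t: 10.93
eef_pos: [0.5035, 0.1606, 0.088]
tool_rot: [0.707, -0.707, 0.0, -0.0]
contact_force: [-0.1, -0.2, -0.0]
gripper_width: 0.587
```

Emit:
play_rows:
  increments:
    - [[0, -0.003, 0], [0, 0, 0]]
    - [[0, -0.006, 0], [0, 0, 0]]
    - [[0, -0.01, 0], [0, 0, 0]]
    - [[0, -0.015, 0], [0, 0, 0]]
    - [[0, -0.02, 0], [0, 0, 0]]
    - [[0, -0.02, 0], [0, 0, 0]]
    - [[0, -0.015, -0.01], [0, 0, 0]]
    - [[0, -0.01, -0.03], [0, 0, 0]]
    - [[0, 0, -0.03], [0, 0, 0]]
    - [[0, 0, -0.03], [0, 0, 0]]
    - [[0, 0, -0.03], [0, 0, 0]]
    - [[0, 0, -0.03], [0, 0, 0]]
    - [[0, 0, -0.03], [0, 0, 0]]
    - [[0, 0, -0.01], [0, 0, 0]]
    - [[0, 0, 0], [0, 0, 0]]
    - [[0, 0, 0], [0, 0, 0]]
  gripper: 0.0854

```text
t: 12.27
eef_pos: [0.5035, -0.0391, 0.1878]
tool_rot: [0.707, -0.707, 0.0, -0.001]
contact_force: [0.2, 0.7, 0.0]
gripper_width: 1.0
```

```bash
python3 - <<'E'
from look import *
o=snap("f"); to([.5036,.1606,.1],0.)
v,u=np.mgrid[:384,:512]
for n,box,r in (("scene",(200,185,270,260),0),("top",(180,160,240,220),0)):
    c=o[n]; P=cloud(c); m=redmask(c,box); X=P[m]; t=X[(X[:,2]>.079)&(X[:,2]<.09)]
    print(n,m.sum(),"plate z",np.median(t[:,2]).round(4),"ext",(t.min(0)+t.max(0))[:2]/2,"plane tilt",np.linalg.lstsq(np.c_[t[:,:2]-t[:,:2].mean(0),np.ones(len(t))],t[:,2],rcond=None)[0].round(3))
    h=cv2.convexHull(np.c_[u[m],v[m]].astype(np.int32))[:,0]
    f=fitR(onplane(c,h,.084)[:,:2],.0315); print("hull fit",f.x,f.fun.std(),circ(onplane(c,h,.084)[:,:2]))
    k=(c["color"].max(2)<60)&(P[...,2]>.105)&(np.hypot(P[...,0]-.5036,P[...,1]-.16)<.03); print("knob",k.sum(),onplane(c,np.c_[u[k],v[k]],.114).mean(0).round(4),P[k].mean(0).round(4), P[k][:,2].max())
cv2.imwrite("pics/f.png",np.vstack([cv2.resize(o["scene"]["color"][170:270,170:300,::-1],(520,300)),cv2.resize(o["top"]["color"][140:240,150:280,::-1],(520,300))]))
E
```

```text
tcp [ 0.5035 -0.0376  0.1876] jaw [1.    0.002 0.001] appr [ 8.e-04  8.e-04 -1.e+00] w 0.0857 F [ 0.  -0.3 -0.2] t 12.3667
shift tool now-axes mm [  0.4  87.8 198.1]
turn deg [-0.05  0.11  0.04] shift in goal axes [1.000e-01 8.760e+01 1.982e+02]
scene 439 plate z 0.0848 ext [0.5017797  0.16020388] plane tilt [ 0.015 -0.029  0.084]
hull fit [0.49581383 0.17068506] 0.0035703548509715844 (array([0.49624438, 0.16956367]), np.float64(0.038846481130372104))
knob 42 [0.4991 0.1656 0.114 ] [0.5007 0.1631 0.1116] 0.11618487486801543
top 533 plate z 0.0849 ext [0.50446713 0.15785868] plane tilt [0.009 0.004 0.085]
hull fit [0.50114688 0.15645892] 0.0005843197024958912 (array([0.50164212, 0.15668033]), np.float64(0.03316426319348467))
knob 43 [0.502  0.1571 0.114 ] [0.502  0.1571 0.1139] 0.11891234645432602
```

View pics/f.png

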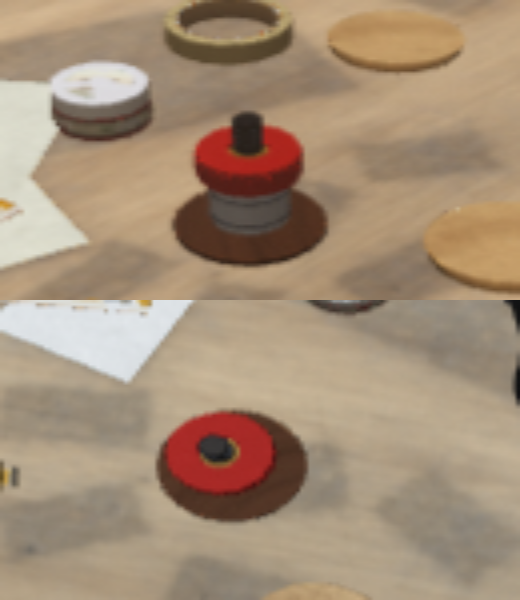

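The lid is seated level: plate z is about 0.085 in both views. The knob shows at (247,130) in the upper crop and (215,448) in the lower. I'll now go over the cap with the jaws fully open, keeping the gripper x at the knob's x so that closing centres the cap on the knob.

Emit:
play_rows:
  increments:
    - [[0, 0, 0.01], [0, 0, 0]]
    - [[0, 0, 0.025], [0, 0, 0]]
    - [[0, 0, 0.03], [0, 0, 0]]
    - [[0, 0, 0.03], [0, 0, 0]]
    - [[0, 0, 0.03], [0, 0, 0]]
    - [[0, 0, 0.03], [0, 0, 0]]
    - [[0, 0, 0.025], [0, 0, 0]]
    - [[0, 0, 0.015], [0, 0, 0]]
    - [[0, 0, 0.0045], [0, 0, 0]]
    - [[0, 0, 0], [0, 0, 0]]
    - [[0, 0.005, 0], [0, 0, 0]]
    - [[0, 0.01, 0], [0, 0, 0]]
    - [[0, 0.01, 0], [0, 0, 0]]
    - [[0, 0.01, 0], [0, 0, 0]]
    - [[0, 0.01, 0], [0, 0, 0]]
    - [[0, 0.005, 0], [0, 0, 0]]
    - [[0, 0, 0], [0, 0, 0]]
    - [[0, 0, 0], [0, 0, 0]]
    - [[0, 0, 0], [0, 0, 0]]
  gripper: 0.0854

```text
t: 13.95
eef_pos: [0.5037, 0.1602, 0.1374]
tool_rot: [0.707, -0.707, -0.0, -0.0]
contact_force: [-0.6, -0.9, 0.3]
gripper_width: 1.0
```

```bash
python3 - <<'E'
from look import *
to([.5035,.160,.05],0.)
E
```

```text
tcp [0.5037 0.1602 0.1374] jaw [ 1.    -0.001  0.001] appr [ 6.e-04  3.e-04 -1.e+00] w 0.0854 F [-0.6 -0.9  0.3] t 13.95
shift tool now-axes mm [-0.3 87.4 -0.2]
turn deg [-0.02 -0.03  0.03] shift in goal axes [-0.2 87.4 -0.2]
```

Emit:
play_rows:
  increments:
    - [[0, 0.005, 0], [0, 0, 0]]
    - [[0, 0.008, 0], [0, 0, 0]]
    - [[0, 0.008, 0], [0, 0, 0]]
    - [[0, 0.008, 0], [0, 0, 0]]
    - [[0, 0.008, 0], [0, 0, 0]]
    - [[0, 0.008, 0], [0, 0, 0]]
    - [[0, 0.007, 0], [0, 0, 0]]
    - [[0, 0.006, 0], [0, 0, 0]]
    - [[0, 0.004, 0], [0, 0, 0]]
    - [[0, 0.003, 0], [0, 0, 0]]
    - [[0, 0.002, 0], [0, 0, 0]]
    - [[0, 0, 0], [0, 0, 0]]
    - [[0, 0, 0], [0, 0, 0]]

```text
t: 15.03
eef_pos: [0.5035, 0.1601, 0.0703]
tool_rot: [0.707, -0.707, 0.0, -0.0]
contact_force: [-0.2, -0.1, 0.2]
gripper_width: 1.001
```

Emit:
play_rows:
  increments:
    - [[0, 0.005, 0], [0, 0, 0]]
    - [[0, 0.005, 0], [0, 0, 0]]
    - [[0, 0.005, 0], [0, 0, 0]]
    - [[0, 0.003, 0], [0, 0, 0]]
    - [[0, 0.002, 0], [0, 0, 0]]
    - [[0, 0, 0], [0, 0, 0]]
    - [[0, 0, 0], [0, 0, 0]]
    - [[0, 0, 0], [0, 0, 0]]

```text
t: 15.7
eef_pos: [0.5035, 0.1601, 0.0502]
tool_rot: [0.707, -0.707, 0.0, -0.0]
contact_force: [-0.2, -0.8, -0.1]
gripper_width: 1.002
```

```bash
python3 - <<'E'
from look import *
c=read_camera("scene"); np.savez("g_scene.npz",**c)
to([.5035,.160,.05],0.)
cv2.imwrite("pics/g.png",cv2.resize(c["color"][150:270,170:300,::-1],None,fx=5,fy=5,interpolation=cv2.INTER_CUBIC))
E
```

```text
tcp [0.5036 0.1601 0.0503] jaw [ 1.    -0.001  0.   ] appr [ 4.e-04  2.e-04 -1.e+00] w 0.0853 F [ 0.5 -0.6 -0.3] t 15.75
shift tool now-axes mm [-0.1  0.3 -0.1]
turn deg [-0.01 -0.03  0.02] shift in goal axes [-0.1  0.3 -0.1]
```

View pics/g.png

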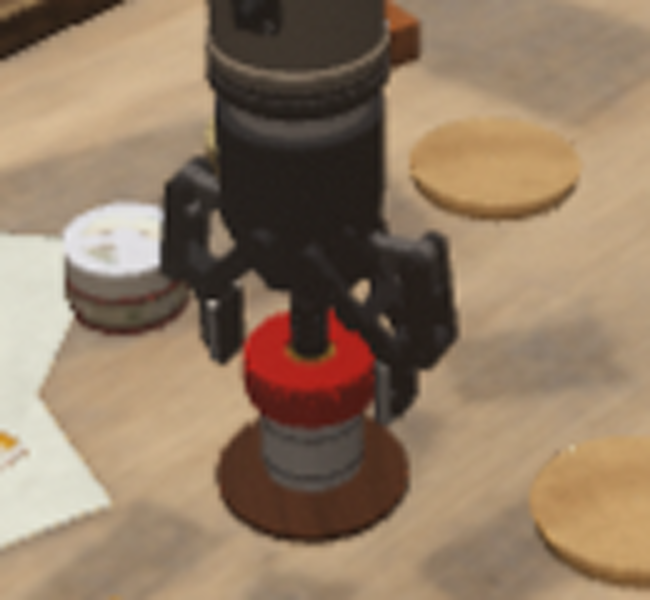

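The open fingers straddle the cap, with pads at (222,330) and (393,395). The knob, at (310,315), is clear of the gripper body and the force reads zero, so I'll close.

Emit:
play_rows:
  increments:
    - [[0, 0, 0], [0, 0, 0]]
    - [[0, 0, 0], [0, 0, 0]]
    - [[0, 0, 0], [0, 0, 0]]
    - [[0, 0, 0], [0, 0, 0]]
    - [[0, 0, 0], [0, 0, 0]]
    - [[0, 0, 0], [0, 0, 0]]
    - [[0, 0, 0], [0, 0, 0]]
    - [[0, 0, 0], [0, 0, 0]]
  gripper: 0.05
  grip_force: 40

```text
t: 16.42
eef_pos: [0.5036, 0.16, 0.0506]
tool_rot: [-0.707, 0.707, 0.0, 0.0]
contact_force: [-1.4, -0.3, 5.8]
gripper_width: 0.732
```

```bash
python3 - <<'E'
from look import *
to([.5035,.160,.05],0.)
E
```

```text
tcp [0.5036 0.16   0.0506] jaw [ 1.    -0.001  0.001] appr [ 6.e-04 -1.e-04 -1.e+00] w 0.0625 F [-1.4 -0.3  5.8] t 16.4167
shift tool now-axes mm [-0.1  0.6 -0. ]
turn deg [ 0.01 -0.03  0.03] shift in goal axes [-0.1  0.6 -0. ]
```

Emit:
play_rows:
  increments:
    - [[0, -0.001, 0], [0, 0, 0]]
    - [[0, -0.001, 0], [0, 0, 0]]
    - [[0, -0.002, 0], [0, 0, 0]]
    - [[0, -0.003, 0], [0, 0, 0]]
    - [[0, -0.003, 0], [0, 0, 0]]
    - [[0, 0, 0], [0, 0, 0]]
    - [[0, 0, 0], [0, 0, 0]]

```text
t: 17.0
eef_pos: [0.5036, 0.16, 0.0604]
tool_rot: [0.707, -0.707, 0.0, -0.0]
contact_force: [0.3, 0.1, -0.8]
gripper_width: 0.727
```

```bash
python3 - <<'E'
from look import *
c=read_camera("scene"); np.savez("h_scene.npz",**c)
to([.5035,.160,.05],0.)
cv2.imwrite("pics/h.png",cv2.resize(c["color"][150:270,170:300,::-1],None,fx=5,fy=5,interpolation=cv2.INTER_CUBIC))
E
```

```text
tcp [0.5035 0.16   0.0602] jaw [ 1.    -0.001  0.   ] appr [ 3.e-04  0.e+00 -1.e+00] w 0.0624 F [ 0.1 -0.6 -0.7] t 17.05
shift tool now-axes mm [ 0.  10.2  0. ]
turn deg [-0.   -0.03  0.02] shift in goal axes [ 0.  10.2  0. ]
```

View pics/h.png

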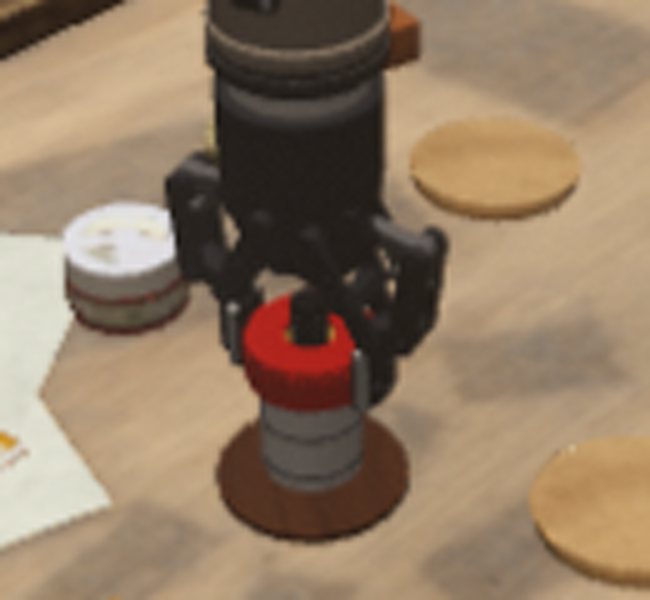

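The cap, at (305,350), has risen about 10 mm level. The knob shows less above it, the canister is unmoved, and the load of 0.8 N is the cap alone. I'll continue straight up.

Emit:
play_rows:
  increments:
    - [[0, -0.002, 0], [0, 0, 0]]
    - [[0, -0.004, 0], [0, 0, 0]]
    - [[0, -0.005, 0], [0, 0, 0]]
    - [[0, -0.006, 0], [0, 0, 0]]
    - [[0, -0.006, 0], [0, 0, 0]]
    - [[0, -0.006, 0], [0, 0, 0]]
    - [[0, -0.006, 0], [0, 0, 0]]
    - [[0, -0.006, 0], [0, 0, 0]]
    - [[0, -0.006, 0], [0, 0, 0]]
    - [[0, -0.006, 0], [0, 0, 0]]
    - [[0, -0.006, 0], [0, 0, 0]]
    - [[0, -0.006, 0], [0, 0, 0]]
    - [[0, -0.005, 0], [0, 0, 0]]
    - [[0, -0.004, 0], [0, 0, 0]]
    - [[0, -0.002, 0], [0, 0, 0]]
    - [[0, 0, 0], [0, 0, 0]]
    - [[0, 0, 0], [0, 0, 0]]
    - [[0, 0, 0], [0, 0, 0]]
    - [[0, 0, 0], [0, 0, 0]]
    - [[0, 0, 0], [0, 0, 0]]

```text
t: 18.72
eef_pos: [0.5032, 0.16, 0.1358]
tool_rot: [-0.707, 0.707, -0.0, -0.0]
contact_force: [-0.4, -0.8, -0.5]
gripper_width: 0.728
```

```bash
python3 - <<'E'
from look import *
c=read_camera("scene"); np.savez("i_scene.npz",**c)
to([.5035,.160,.05],0.); print(np.abs(get_obs()["joint_vel"]).max())
v,u=np.mgrid[:384,:512]; P=cloud(c); Z=P[...,2]; m=redmask(c,(190,140,290,230)); b=[np.where(m[:,k])[0].max() for k in np.where(m.any(0))[0]]
X=P[m]; t=X[X[:,2]>np.percentile(X[:,2],60)]; print("cap z range",np.percentile(X[:,2],[2,50,98]).round(4))
k=(c["color"].max(2)<60)&(np.hypot(P[...,0]-.5036,P[...,1]-.16)<.03)&(Z<.125)&(Z>.08); print("knob z",k.sum(),Z[k].max(),P[k].mean(0))
for s in ("a","i"):
    q=dict(np.load(f"{s}_scene.npz")); Q=cloud(q); h=cv2.cvtColor(q["color"],cv2.COLOR_RGB2HSV).astype(int)
    f=(np.hypot(u-232,v-240)<45)&(h[...,2]<110)&(h[...,1]>70)&(Q[...,2]<.03)&(Q[...,2]>.006)
    hull=cv2.convexHull(max(cv2.findContours(f.astype(np.uint8),0,1)[0],key=cv2.contourArea))[:,0]; print("foot",s,circ(onplane(q,hull,.014)[:,:2]),hull.min(0),hull.max(0))
cv2.imwrite("pics/i.png",cv2.resize(c["color"][130:270,170:300,::-1],None,fx=4.2,fy=4.2,interpolation=cv2.INTER_CUBIC))
E
```

```text
tcp [0.5033 0.16   0.1359] jaw [ 1. -0. -0.] appr [-4.e-04 -1.e-04 -1.e+00] w 0.0622 F [ 0.4 -0.3 -1.7] t 18.7667
shift tool now-axes mm [ 0.3 85.9  0.1]
turn deg [ 0.01 -0.03 -0.03] shift in goal axes [ 0.2 85.9  0. ]
0.002879182204391678
cap z range [0.1486 0.1687 0.1716]
knob z 80 0.11650251170540293 [0.50025353 0.16374541 0.10412257]
foot a (array([0.49798467, 0.16647476]), np.float64(0.04726276416054302)) [214 233] [251 257]
foot i (array([0.49818035, 0.16604796]), np.float64(0.04694460859568064)) [214 233] [251 257]
```

View pics/i.png

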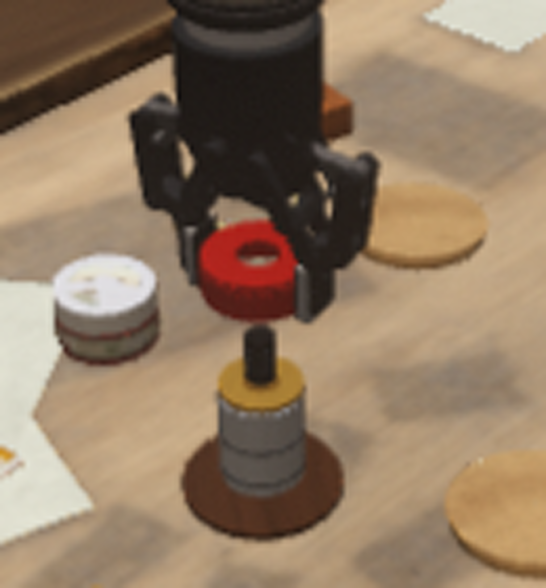

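The cap, at (255,268), is held level and clear above the knob, at (260,350). The brass flange, at (262,383), sits flat on the rim and the canister hasn't moved, so I'll hand in.

```bash
python3 -c "
from station import hand_in; print(hand_in())"
```

```text
the job is handed in; nothing more can be done
None
```

I carried the nested lids by the knob to the canister and lowered them, still gripped, until the flange met the rim. Contact came at TCP z 0.0888 m, where I expected it. I then released the knob, took the red cap by its sides and lifted it straight up about 85 mm. The job was handed in at about 18.8 s of the 54 s allowed, with the cap still held above the canister.

**Last checks:**
- **Cap:** it is level and still (joint speeds at most 0.003 rad/s). Its lower edge is about 30 mm above the knob top, and the jaws hold at 62 mm opening with only about the cap's weight on the wrist.
- **Inner lid:** it looks flat on the rim, with the knob top at about 0.1165 m against 0.114 m expected. That is close to the cameras' 2 mm accuracy.
- **Canister:** its foot is in the same pixels as at the start, so it has not moved. The surrounding things in the last view look untouched; I did not measure them.

**Disagreements:** the two cameras differed by a steady 2–3 mm. I got around this with relative measurements and by letting the jaws centre on the knob. Two circle fits in the scene camera, to the cap's lower edge and outline, were off by several millimetres, so I didn't use them directly.

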